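# Pass the squeegee out through the bathroom window

### The arm

A 6-joint arm with a two-finger parallel gripper is mounted at the origin on the work surface. World frame = base frame: x ahead of the robot, y to its left, z up, the work surface at z = 0. Lengths are in m, angles in rad, forces in N, time in s.
With the tool pointing down it reaches from about 0.325 to 0.875 m from the base axis. Payload 4.4 kg.
Tool frame: the origin (TCP) lies at the very end of the fingers, on their centre line; the grasp point (between the pads) lies 19 mm behind it; z points along the fingers, y is the line along which they close (so a half turn about z gives the same grasp; the last joint's range is limited). The gripper opens to 85 mm and grips with 20 to 120 N. Pads are 22 mm wide; open, the fingers measure 114 mm over their backs; the gripper's body (76 mm by 85 mm) begins 54 mm behind the grasp point. The pads swing forward as they close: fully open they stand 13 mm farther back than shut.
Start: joints at [-1.359, 0.207, 1.542, -0, 1.393, -0.15], TCP at [0.204, -0.538, 0.231] pointing down, gripper open.
Joint ranges: [-2.73, 2.73], [-0.86, 2.22], [0.23, 2.46], [-1.11, 4.25], [0.08, 2.63], [-2.82, 2.82]. Speed limits (rad/s): [2.79, 2.79, 3.14, 3.14, 3.14, 3.14].

### API

Orientations are given as a unit quaternion [x, y, z, w].
In Python, from cell import r gives the robot as it stands. Calls block until the motion is done:
- r.reach(position, orientation): joint-space move of the TCP to a pose.
- r.move_straight(position, attitude=None, v=0.15, contact_N=None): straight line of the TCP; attitude=None keeps the orientation; v is the mean speed in m/s. With contact_N (N) it stops when the force on the tool has changed by that much, and returns True; else False.
- r.goto_joints(angles): joint-space move.
- r.grip(opening, grasp_force=None): finger opening in m; grasp_force is the grip in N (None keeps the last); returns when the fingers have stopped.
- r.dwell(seconds).
- r.ik(position, orientation): joint angles nearest the present ones, or None.
- r.sense(): the state.
- r.capture(name): name is "scene" or "top" or "wrist"; returns a dict with "color" (400x640x3 uint8, red, green, blue), "fovy" (degrees; the focal length in pixels is half the picture's height over the tangent of half this angle, whatever the lens; pixels are square), "cx", "cy" (the principal point, pixels), "k1" (the pictures are not rectified: a ray, as slopes to the right and down, at radius r is drawn at 1 + k1 r^2 times it, then the intrinsics apply), "cam_to_world" (4x4, takes a point from camera to world coordinates); the wrist camera has in their place "mount" (4x4, takes a point from camera to tool coordinates, whose origin is the TCP and whose axes are the flange's). Camera axes: x right, y down, z forward; pixel columns grow to the right and rows downward; lengths in m; the calibration is good to about 2 mm. A picture is of the moment at which its call begins: read the wrist's pose just before it. There is no depth.
A pose or a line that the arm cannot do raises r.IKError and nothing moves.
- r.finish_job(): hands the job in; it is judged then, once.
Trained networks look in the newest picture that a camera, given by its name, has taken for a name from the list of things; names that differ only in an ending like _2 or _b are one class to them, and where a whole thing is asked for, a point or a joint stands for the part that bears it (a point fixed in the world has none). Each returns a list of dicts, best first, with "p" (0 to 1); they miss things now and then, are a little off and sometimes report something else, mostly with a low value. They report only what shows in the picture. A call takes as long as a camera call.
- r.recognise(camera, name): "bbox" ([left, top, width, height] in pixels, round what is visible of it).
- r.trace(camera, name): "mask" (400x640 bool, what is visible of it) and "bbox" ([left, top, width, height] in pixels, round what is visible of it).
The state is a dict: "time_s": time; "joints": joint angles; "qvel": joint speeds; "joint_efforts": joint torques, N m; "eef_pos": TCP position; "tcp_rot": TCP orientation; "ft_force": force on the tool from outside, world axes, zero at the start; "moment": the same for the moment, N m; "opening": finger opening in m; "finger_force": force on a finger pad.
Only numpy, scipy, OpenCV 4.12 (cv2) and the standard library are available. Lean on these libraries where they do the work, as an engineer would, in place of code of your own. Each camera call takes 0.05 s, during which the arm holds its last target. There are 200 camera calls.

### The job

Pick up the squeegee by its handle, tilt it so that its blade, which is wider than the window opening, goes diagonally out through the opening blade first, without forcing it against the window. Then turn the blade level again and finish while still holding the squeegee there: the whole blade clear beyond the frame outdoors, the handle lying through the opening with its rear half still indoors, touching neither window nor counter. Leave everything else where it stands.

Things in the scene. Friction and masses are not known exactly. Their poses are not given: they have to be found in the camera images.
- squeegee: Squeegee, about 0.3 kg, lying flat. Blue handle along x: x = -125 to 110 mm, 22 mm wide (steel end cap 24), 30 mm high, flat upright sides. At its front a 56 mm wide clamp (x = 107 to 133) and the blade: 150 mm along y, x = 130 to 160 mm, 12 mm thick, at z = 15 mm. Origin: underside, mid-handle, within 20 mm of the centre of mass. x points to the blade, z up. Grip between x = -100 and 90 mm.
- blade (a point): Centre of the squeegee's blade: 145 mm ahead (+x) of the squeegee's origin and 15 mm above its underside; axes as the squeegee's.
- handle (a point): Middle of the squeegee's handle, on its axis: 15 mm above the squeegee's origin; axes as the squeegee's.
- window: Fixed aluminium window on a tiled sill. Origin: on the counter under the middle of the opening; x points outdoors, away from the robot, y left, z up. Sill 60 mm high, 40 thick, y = -140 to 260 mm; tiled pier at y = -140 to -94, x = -20 to 20. Frame x = -15 to 15 mm, up to z = 325. Clear panes fill it left of and above the one opening.
- opening (a point): Middle of the window's free opening, 143 mm above the counter; axes as the window's. The opening is 136 mm wide (y = -68 to 68) and 116 mm high (z = -58 to 58), framed by bars 30 mm deep. The squeegee's blade passes only diagonally, rolled about the handle by 30 to 46 degrees either way (most room at about 39).
- lotion: Bystander: white pump bottle with an orange band and blue pump, 72 mm diameter, 202 mm tall; origin at the underside.
- shampoo: Bystander: black bottle, 52 mm diameter, 160 mm tall; origin at the underside.
- conditioner: Bystander: purple bottle, 60 mm diameter, 170 mm tall; origin at the underside.
- toilet_roll: Bystander: white paper roll standing on end, 100 mm diameter, 100 mm tall; origin at the underside.
- mug: Bystander: blue mug, 76 mm diameter, 90 mm tall; origin at the underside.
- soap_dish: Bystander: white dish 90 by 120 mm with a bar of soap, 30 mm high; origin at the underside.

How it is judged:
On the way:
1. the blade, tilted by more than 20 degrees, is inside the opening, with the middle of the handle still indoors (x of blade in the frame of opening between -0.02 and 0.02 m and y of blade in the frame of opening between -0.06 and 0.06 m and z of blade in the frame of opening between -0.05 and 0.05 m and x of handle in the frame of opening below -0.05 m and angle between blade's own z axis and vertical above 0.35 rad), for 0.02 s.
At the end, for the whole second after the job is handed in: Fingers hold the squeegee still (<30 mm/s), level within 15 deg; blade centre over 31 mm beyond the window plane, middle of handle over 5 mm indoors and 60 mm up, both within 80 mm in height and 90 (handle 80) mm sideways of the opening's middle; window untouched (<0.3 N); others moved <30 mm (x of blade in the frame of opening above 0.031 m and x of handle in the frame of opening below -0.005 m and y of blade in the frame of opening between -0.09 and 0.09 m and z of blade in the frame of opening between -0.08 and 0.08 m and y of handle in the frame of opening between -0.08 and 0.08 m and z of handle in the frame of opening between -0.08 and 0.08 m and angle between blade's own z axis and vertical below 0.26 rad and contact force between squeegee and window below 0.3 N and contact force between squeegee and the fingers above 1 N and height (world z) of handle above 0.06 m and linear speed of squeegee below 0.03 m/s and distance of each of lotion, shampoo, conditioner, toilet_roll, mug, soap_dish from where it was at the start of the episode below 0.03 m); the arm keeps its last pose, push and grip.
It fails at once if the squeegee is forced against the window (over 20 N) (contact force between squeegee and window above 20 N).
It fails at once if a bystander is knocked away by more than 30 mm or over (distance of any of lotion, shampoo, conditioner, toilet_roll, mug, soap_dish from where it was at the start of the episode above 0.03 m or angle between any of lotion, shampoo, conditioner, toilet_roll, mug, soap_dish's own z axis and vertical above 0.6 rad).
It also fails if it takes over 48 s, if anything falls off the work surface, if the arm or the gripper's body presses on something with over 40 N, if the wrist force passes 120 N, or if a joint passes its speed limit or range.

## Working session

There is one attempt and no reset: what is moved stays moved. The work goes in short steps, each a Python script; the robot and the scene stay as the last script left them, time stands still between calls to the robot, and variables do not carry over. Pictures are saved under pics/ and viewed, at most 10 in all, crops included, and the job is handed in when it is done.

```bash
mkdir -p pics; ls
python3 - <<'E'
from cell import r
import cv2,pickle
D={}
for c in ["scene","top","wrist"]:
    s=r.sense(); d=r.capture(c); D[c]=(s,d)
    cv2.imwrite(f"pics/{c}0.png",d["color"][:,:,::-1])
    print(c,{k:v for k,v in d.items() if k!="color"})
    for n in ["squeegee","window","lotion","shampoo","conditioner","toilet_roll","mug","soap_dish"]:
        t=r.trace(c,n); D[c,n]=t
        print(n,[(round(x["p"],2),x["bbox"]) for x in t[:2]])
pickle.dump(D,open("D.pkl","wb")); print(s)
E
```

```text
pics
scene {'fovy': 51.764702581727896, 'cx': 319.82652800499676, 'cy': 204.39369636801908, 'k1': -0.08836509784659166, 'cam_to_world': array([[ 0.6149174 ,  0.541735  , -0.57306176,  1.20780263],
       [ 0.78837143, -0.40514144,  0.46295886, -0.53914806],
       [ 0.01862996, -0.73646697, -0.67621692,  0.9029051 ],
       [ 0.        ,  0.        ,  0.        ,  1.        ]])}
squeegee [(0.58, [281.8, 185.9, 57.1, 54.1])]
window [(0.86, [261.7, 153.1, 154.6, 165.7])]
lotion [(0.96, [144.9, 238.8, 48.0, 73.0])]
shampoo [(0.67, [406.4, 134.0, 18.1, 37.9]), (0.2, [143.6, 220.6, 50.0, 34.4])]
conditioner [(0.77, [438.0, 147.1, 27.5, 47.9])]
toilet_roll [(0.87, [177.0, 292.5, 47.9, 60.7])]
mug [(0.86, [369.5, 127.6, 28.7, 36.1])]
soap_dish [(0.91, [142.7, 217.7, 51.7, 41.4])]
top {'fovy': 44.50340926160461, 'cx': 312.8933685205124, 'cy': 195.91241227901702, 'k1': 0.00836222175286982, 'cam_to_world': array([[ 2.71405882e-02, -9.76409317e-01,  2.14215394e-01,
         1.61491603e-01],
       [-9.99618965e-01, -2.75883103e-02,  8.99858382e-04,
        -8.29240335e-03],
       [ 5.03121065e
[... 1175 characters left out ...]
]
{'time_s': 0.9, 'joints': array([-1.35854835e+00,  2.06567622e-01,  1.54145163e+00, -3.33787765e-06,
        1.39353482e+00, -1.50526696e-01]), 'qvel': array([-0.00262346, -0.00057401, -0.0010854 ,  0.00096022, -0.00047607,
        0.00086067]), 'joint_efforts': array([-2.68602862e-04, -3.83044267e+01, -2.91975904e+01, -1.09301293e-04,
        6.73613722e-04,  2.55830386e-06]), 'eef_pos': array([ 0.20402765, -0.5376026 ,  0.23132306]), 'tcp_rot': array([ 9.83594318e-01,  1.80394614e-01, -1.04682265e-06,  1.93308733e-05]), 'ft_force': array([-0.04907338,  0.09674272, -0.17949485]), 'moment': array([-0.01091959,  0.01702026,  0.05000706]), 'finger_force': 0.0, 'opening': 0.08517184053525259}
```

Run:
```python
import cv2
a=cv2.imread("pics/top0.png")[70:290,130:480]; cv2.imwrite("pics/top0c.png",cv2.resize(a,None,fx=2.28,fy=2.28,interpolation=cv2.INTER_CUBIC))
a=cv2.imread("pics/scene0.png")[110:330,230:480]; cv2.imwrite("pics/scene0c.png",cv2.resize(a,None,fx=2.7,fy=2.7,interpolation=cv2.INTER_CUBIC))
```

```text
(no output)
```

View pics/top0c.png

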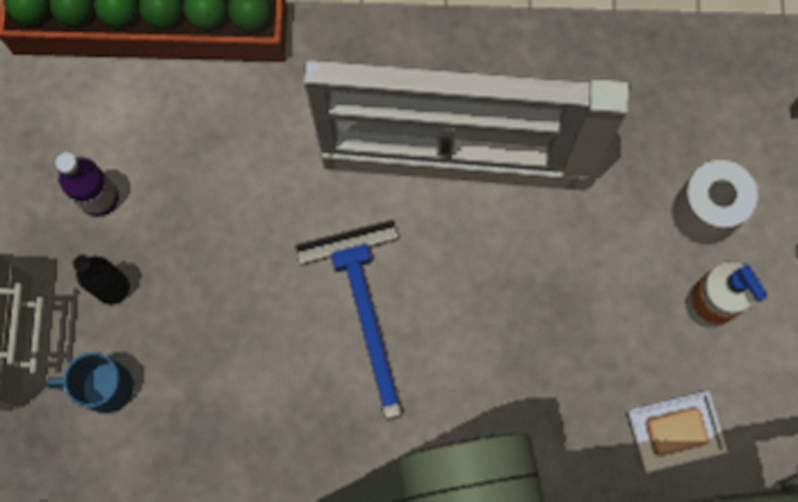

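View pics/scene0c.png

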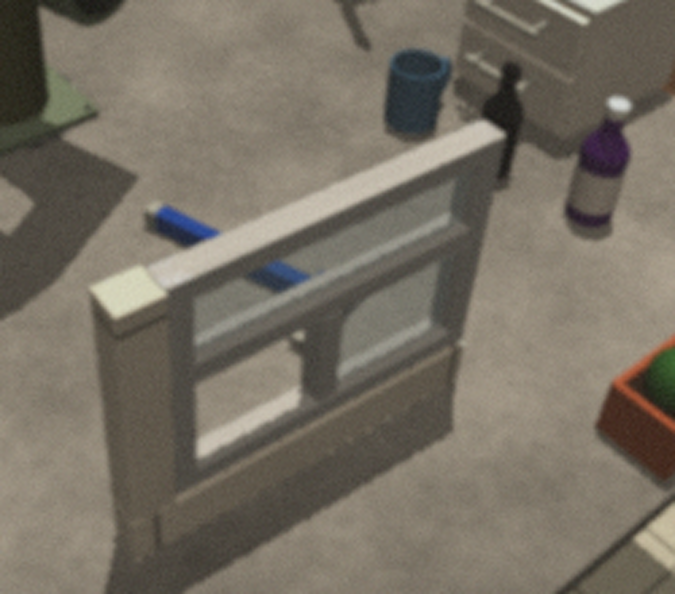

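Top crop: squeegee runs from the cap at (392,412) to the blade ends at (297,252) and (397,230), and the window's front base edge runs (322,167)–(588,188). Scene crop: the opening's corners are at about (193,372), (193,462), (303,392), with the frame's top right at (505,133). I'll fit the poses from these points.

```bash
cat > h.py <<'E'
import numpy as np, cv2
from scipy.spatial.transform import Rotation as R
from scipy.optimize import least_squares
def proj(d,P,c2w=None):
    c2w=d["cam_to_world"] if c2w is None else c2w
    p=(np.atleast_2d(P)-c2w[:3,3])@c2w[:3,:3]
    s=p[:,:2]/p[:,2:]; s=s*(1+d["k1"]*(s**2).sum(1,keepdims=True))
    f=200/np.tan(np.radians(d["fovy"])/2)
    return s*f+[d["cx"],d["cy"]]
def wristpose(s,d):
    T=np.eye(4);T[:3,:3]=R.from_quat(s["tcp_rot"]).as_matrix();T[:3,3]=s["eef_pos"]; return T@d["mount"]
def place(q,P):  # q=x,y,yaw
    P=np.atleast_2d(np.array(P,float)); return P@R.from_euler("z",q[2]).as_matrix().T+[q[0],q[1],0]
def fit(views,q0):  # views: list of (d,c2w,pts3,px)
    f=lambda q:np.concatenate([(proj(d,place(q,P),c)-np.array(px)).ravel() for d,c,P,px in views])
    s=least_squares(f,q0,loss="soft_l1"); return s.x,f(s.x).reshape(-1,2)
E
python3 - <<'E'
from h import *
import pickle
D=pickle.load(open("D.pkl","rb"))
T=D["top"][1];S=D["scene"][1]
t=lambda a:np.array(a)/2.28+[130,70]; s=lambda a:np.array(a)/2.7+[230,110]
m=1e-3
wt=np.array([[15,260,325],[-15,260,325],[15,-94,325],[-15,-94,325],[-20,260,0],[-20,-140,0]])*m
wtp=t([[308,62],[305,87],[590,83],[588,104],[322,167],[588,188]])
ws=np.array([[15,-68,201],[15,-68,85],[15,68,85],[15,260,325],[-15,260,325],[20,260,0],[20,260,60]])*m
wsp=s([[193,372],[193,462],[303,392],[505,133],[480,120],[452,432],[462,345]])
for v in ([(T,None,wt,wtp)],[(S,None,ws,wsp)],[(T,None,wt,wtp),(S,None,ws,wsp)]):
    q,e=fit(v,[.6,0,0]); print(q,np.round(e,1).tolist())
st=np.array([[-125,0,30],[160,75,15],[160,-75,15],[110,0,30]])*m
q,e=fit([(T,None,st,t([[392,416],[295,246],[395,222],[348,248]]))],[.4,0,0]);print("sq",q,np.round(e,1).tolist())
E
```

```text
[ 0.69929032 -0.12062557 -0.04337741] [[-1.1, -0.1], [-0.7, -1.1], [0.6, -0.7], [1.1, 0.1], [0.6, 2.0], [-0.5, 0.8]]
[ 0.6942135  -0.11874377 -0.08820233] [[-2.3, 1.6], [-1.5, -0.4], [3.1, 2.8], [-0.3, 0.3], [0.6, -1.1], [0.8, -19.1], [0.2, -0.9]]
[ 0.69885175 -0.11966571 -0.06458893] [[-1.1, -1.7], [-1.0, -2.8], [0.3, 0.1], [0.6, 0.9], [0.3, 0.6], [-0.9, 1.7], [-0.9, 3.4], [-0.2, 1.4], [3.7, 3.6], [-0.7, 0.1], [-0.1, -1.3], [0.4, -19.4], [-0.1, -1.2]]
sq [0.43951957 0.05887255 0.28472842] [[-0.1, 0.4], [-0.1, -0.8], [-0.9, -1.1], [1.6, 5.7]]
```

```bash
cat >> h.py <<'E'
def tool(yaw,pitch=0,roll=0,flip=False):
    """tool down, x along yaw; pitch>0 swings z forward; roll about the yaw axis (world-side)"""
    M=R.from_euler("z",yaw)*R.from_euler("x",roll)*R.from_euler("y",-pitch)*R.from_euler("x",np.pi)
    if flip: M=M*R.from_euler("z",np.pi)
    return M.as_quat()
W0=np.array([.699,-.120,-.06]); Q0=np.array([.4395,.0589,.2847])
E
python3 - <<'E'
from h import *
from cell import r
# squeegee view and window view, checking ik for options
for f in (0,1):
  print("sq",f,r.ik(place(Q0,[.02,0,.25])[0],tool(Q0[2],0,0,f)))
for x in (-.36,-.30):
  for z in (.25,.3):
   for p in (.6,.9):
    for f in (0,1):
     P=place(W0,[x,0,z])[0];q=tool(W0[2],p,0,f);j=r.ik(P,q)
     Tt=np.eye(4);Tt[:3,:3]=R.from_quat(q).as_matrix();Tt[:3,3]=P
     d={"fovy":68.84,"cx":317,"cy":203,"k1":0}
     M=np.array([[0,-.96,-.281,.0715],[1,0,0,0],[0,-.281,.96,-.1446],[0,0,0,1]])
     print(x,z,p,f,None if j is None else np.round(j,2),np.round(proj(d,place(W0,[[-.015,-.068,.085],[-.015,.068,.085],[-.015,-.068,.201]]),Tt@M)).tolist())
# ik over grasp and tilt, both signs and flips
for f in (0,1):
  print("grasp",f,r.ik(place(Q0,[-.02,0,.0])[0],tool(Q0[2],0,0,f)))
  for ro in (-.68,0,.68):
   for x in (-.245,-.165,-.105):
    q=tool(W0[2],0,ro,f); P=place(W0,[x,0,.143])[0]+R.from_quat(q).apply([0,0,.019])
    j=r.ik(P,q); print(f,ro,x,None if j is None else np.round(j,2))
E
```

```text
sq 0 [-4.74463056e-02 -5.19203986e-02  1.77977699e+00 -4.44089210e-16
  1.41373606e+00  1.23865002e+00]
sq 1 [-4.74463056e-02 -5.19203986e-02  1.77977699e+00 -4.44089210e-16
  1.41373606e+00 -1.90294263e+00]
-0.36 0.25 0.6 0 [-0.99 -0.85  2.38  0.49  1.26  0.58] [[364.0, 31.0], [270.0, 31.0], [381.0, -63.0]]
-0.36 0.25 0.6 1 [-0.99 -0.85  2.38  0.49  1.26 -2.56] [[280.0, 268.0], [354.0, 268.0], [274.0, 336.0]]
-0.36 0.25 0.9 0 None [[357.0, 109.0], [277.0, 109.0], [367.0, 38.0]]
-0.36 0.25 0.9 1 None [[280.0, 206.0], [354.0, 206.0], [277.0, 269.0]]
-0.36 0.3 0.6 0 None [[359.0, 58.0], [275.0, 58.0], [372.0, -15.0]]
-0.36 0.3 0.6 1 None [[282.0, 245.0], [352.0, 245.0], [276.0, 305.0]]
-0.36 0.3 0.9 0 None [[354.0, 132.0], [280.0, 132.0], [362.0, 72.0]]
-0.36 0.3 0.9 1 None [[282.0, 181.0], [352.0, 181.0], [279.0, 240.0]]
-0.3 0.25 0.6 0 [-0.76 -0.62  2.29  0.44  1.04  0.73] [[366.0, 64.0], [268.0, 64.0], [385.0, -23.0]]
-0.3 0.25 0.6 1 [-0.76 -0.62  2.29  0.44  1.04 -2.41] [[276.0, 252.0], [358.0, 252.0], [269.0, 324.0]]
-0.3 0.25 0.9 0 None [[360.0, 133.0], [274.0, 133.0], [372.0, 61
[... 850 characters left out ...]
33  1.79  0.51  1.51  0.72]
0 0.68 -0.165 [-0.66  0.45  1.61  0.55  1.52  0.82]
0 0.68 -0.105 [-0.61  0.55  1.46  0.57  1.54  0.89]
grasp 1 [-7.87926663e-02  2.47193865e-01  2.06854582e+00 -4.44089210e-16
  8.25852970e-01 -1.93428899e+00]
1 -0.68 -0.245 [-0.01  0.22  1.93 -0.76  1.16 -1.15]
1 -0.68 -0.165 [-0.02  0.36  1.74 -0.74  1.19 -1.19]
1 -0.68 -0.105 [-0.02  0.47  1.59 -0.73  1.22 -1.23]
1 0 -0.245 [-0.41  0.1   1.91 -0.    1.14 -1.92]
1 0 -0.165 [-0.36  0.26  1.72 -0.    1.17 -1.87]
1 0 -0.105 [-0.33  0.37  1.56 -0.    1.21 -1.84]
1 0.68 -0.245 [-0.75  0.33  1.79  0.51  1.51 -2.42]
1 0.68 -0.165 [-0.66  0.45  1.61  0.55  1.52 -2.32]
1 0.68 -0.105 [-0.61  0.55  1.46  0.57  1.54 -2.26]
```

Run:
```python
from h import *
from cell import r
import pickle
s=r.sense(); r.move_straight(s["eef_pos"]+[0,0,.12],v=.3)
V={}
r.reach(place(W0,[-.3,0,.3])[0],tool(W0[2],.6,0,True)); r.dwell(.2)
s=r.sense();d=r.capture("wrist");V["win"]=(s,d,r.trace("wrist","window"));print(s["time_s"])
cv2.imwrite("pics/w1.png",d["color"][:,:,::-1])
r.reach(place(Q0,[.02,0,.25])[0],tool(Q0[2],0,0,True)); r.dwell(.2)
s=r.sense();d=r.capture("wrist");V["sq"]=(s,d,r.trace("wrist","squeegee"))
cv2.imwrite("pics/w2.png",d["color"][:,:,::-1]);print(s["time_s"],[x["bbox"] for x in V["sq"][2]])
pickle.dump(V,open("V.pkl","wb"))
```

```text
4.0
5.0917 [[266.7, 56.3, 107.4, 215.2]]
```

View pics/w1.png

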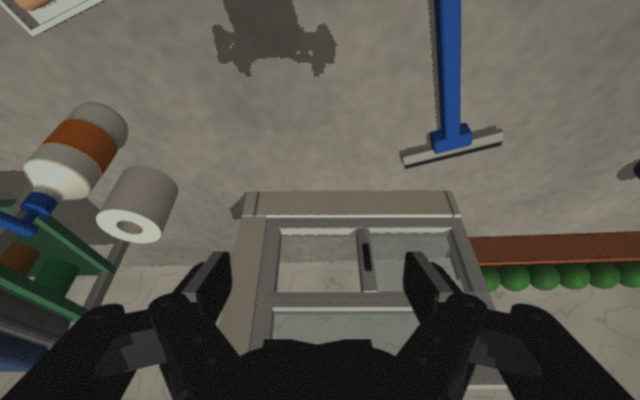

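View pics/w2.png

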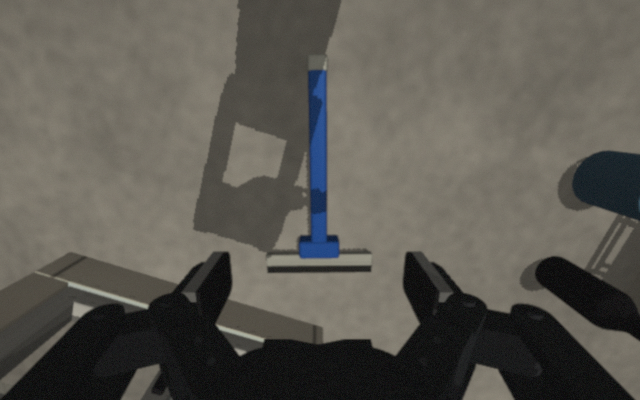

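w1: the window is seen from indoors, upside down, with the opening at about (276–360, 229–293) and the sill's base edge at row 191. w2: squeegee handle cap at (317,57), blade corners about (267,272) and (372,271). I'll zoom in on the window.

Run:
```python
import cv2
a=cv2.imread("pics/w1.png")[180:310,230:490]; cv2.imwrite("pics/w1c.png",cv2.resize(a,None,fx=3,fy=3,interpolation=cv2.INTER_CUBIC)) 
b=cv2.imread("pics/w2.png")[40:290,240:400]; cv2.imwrite("pics/w2c.png",cv2.resize(b,None,fx=2.4,fy=2.4,interpolation=cv2.INTER_CUBIC))
```

```text
(no output)
```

View pics/w1c.png

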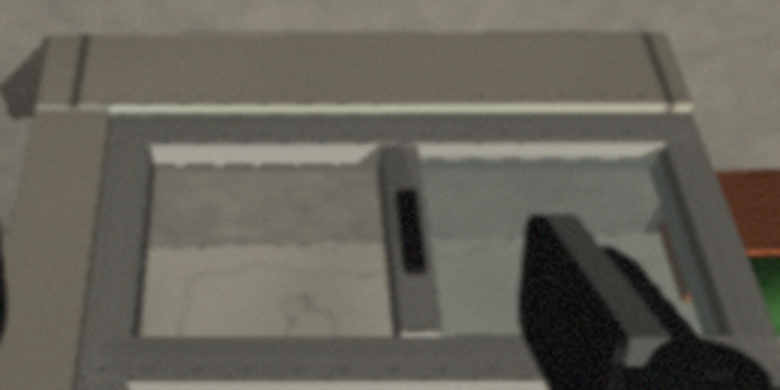

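View pics/w2c.png

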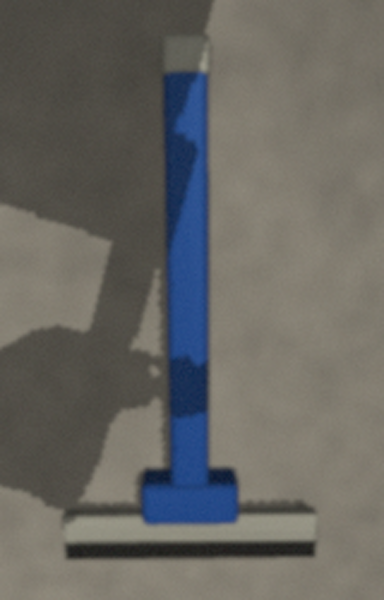

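```bash
cat > m.py <<'E'
from h import *
import pickle
V=pickle.load(open("V.pkl","rb"));m=1e-3
s,d,_=V["win"];c=wristpose(s,d)
P=np.array([[-15,-68,85],[-15,68,85],[-15,-68,201],[-15,68,201],[-20,260,0],[-20,260,60],[-20,-140,0],[-20,-140,60]])*m
px=np.array([[150,144],[381,146],[137,336],[394,336],[665,33],[692,108],[48,37],[38,106]])/3+[230,180]
W,e=fit([(d,c,P,px)],W0);print(W,np.round(e,1).tolist())
f=lambda q:(proj(d,place(q[:3],P)+[0,0,q[3]],c)-px).ravel()
print("free z",least_squares(f,[*W,0],loss="soft_l1").x)
s,d,_=V["sq"];c=wristpose(s,d)
P=np.array([[-125,-12,30],[-125,12,30],[160,-75,21],[160,75,21],[130,-75,21],[130,75,21],[107,-11,30],[107,11,30]])*m
px=np.array([[165,36],[209,36],[65,557],[315,555],[65,512],[315,510],[171,484],[207,482]])/2.4+[240,40]
Q,e=fit([(d,c,P,px)],Q0);print(Q,np.round(e,1).tolist())
E
python3 m.py
```

```text
[ 0.70820967 -0.11713768 -0.05862627] [[0.7, 0.9], [-0.3, 0.1], [-0.7, -0.6], [1.9, -0.7], [-0.9, 0.1], [-0.4, -0.4], [1.2, -0.8], [-0.4, 0.8]]
free z [ 0.70635213 -0.11719798 -0.06057457  0.00135785]
[0.44194408 0.06129316 0.28946953] [[-1.6, -1.8], [1.2, -2.0], [0.0, 0.9], [-0.1, 1.0], [-1.2, 0.8], [0.9, 0.8], [-0.4, -0.3], [0.8, 0.5]]
```

```bash
cat >> h.py <<'E'
W=np.array([.7065,-.1175,-.060]); Q=np.array([.442,.0613,.2895])
OFF=np.array([-.02,0,-.011])  # TCP in handle frame (axis)
def sq(c,roll,off=OFF,w=W):
    """tcp pose for handle middle at c in window frame"""
    return place(w,c)[0]+(R.from_euler("z",w[2])*R.from_euler("x",roll)).apply(off), tool(w[2],0,roll,True)
E
python3 - <<'E'
from h import *
from cell import r
import pickle
q=tool(Q[2],0,0,True); g=place(Q,[-.02,0,.004])[0]
r.grip(.06)
r.reach(g+[0,0,.06],q)
print(r.move_straight(g,v=.12,contact_N=8))
s=r.sense();print(s["eef_pos"],s["ft_force"])
r.grip(0,60); s=r.sense();print(s["opening"],s["finger_force"],s["eef_pos"],s["time_s"])
r.move_straight(g+[0,0,.15],v=.2)
p,o=sq([-.235,0,.143],-.68)
r.reach(p,o); r.dwell(.3)
s=r.sense();print(s["opening"],s["finger_force"],s["eef_pos"]-p,s["time_s"])
V=pickle.load(open("V.pkl","rb"))
for c in("top","scene","wrist"):
    d=r.capture(c);V["pre",c]=(s,d);cv2.imwrite(f"pics/pre_{c}.png",d["color"][:,:,::-1])
pickle.dump(V,open("V.pkl","wb"))
A=V["pre","top"][1]["color"][90:230,240:420,::-1];B=V["pre","scene"][1]["color"][130:310,220:420,::-1];C=V["pre","wrist"][1]["color"][:,:,::-1]
up=lambda a,w:cv2.resize(a,(w,int(a.shape[0]*w/a.shape[1])),interpolation=cv2.INTER_CUBIC)
A=up(A,400);B=up(B,400);C=up(C,360)
I=np.zeros((600,800,3),np.uint8);I[:A.shape[0],:400]=A;I[:B.shape[0],400:]=B;I[-C.shape[0]:,:360]=C
cv2.imwrite("pics/pre.png",I)
E
```

```text
False
[0.42422468 0.05552792 0.00493626] [0.14770318 0.19207601 0.55710587]
0.020671594440061697 60.18254041671753 [0.42400299 0.0554275  0.00502658] 7.4333
0.021178735098975814 59.050331711769104 [1.08893925e-04 3.26260078e-05 4.72594805e-04] 9.4083
```

View pics/pre.png

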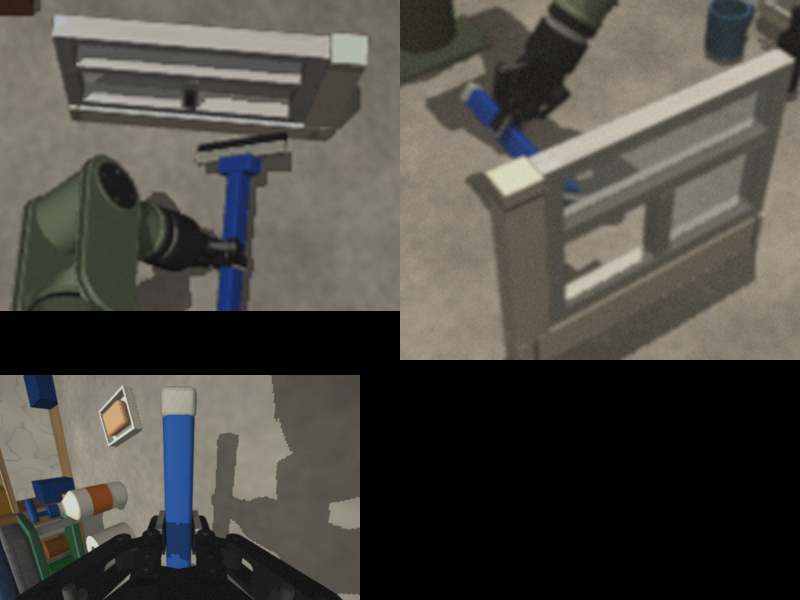

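Grasp held: the wrist tile shows the handle straight between the fingers with its cap at about (178,400). The top tile shows the tilted blade at (197–290, 135–165), short of the opening. Next I'll overlay the predicted models.

```bash
cat > ov.py <<'E'
from h import *
import pickle
m=1e-3
def box(x,y,z):
    c=np.array([[a,b,e] for a in x for b in y for e in z])*m
    return c,[(i,j) for i in range(8) for j in range(i) if np.sum(np.abs(c[i]-c[j])>1e-6)==1]
def wire(img,d,c2w,fn,b,col,k,off):
    c,E=b;p=proj(d,fn(c),c2w)
    for i,j in E: cv2.line(img,tuple(int(v) for v in (p[i]-off)*k*16),tuple(int(v) for v in (p[j]-off)*k*16),col,1,cv2.LINE_AA,4)
def overlay(s,d,c2w,roi,k,w=W,off=OFF):
    x,y,ww,hh=roi
    I=cv2.resize(np.ascontiguousarray(d["color"][y:y+hh,x:x+ww,::-1]),None,fx=k,fy=k,interpolation=cv2.INTER_CUBIC)
    Rt=R.from_quat(s["tcp_rot"])*R.from_euler("z",np.pi)*R.from_euler("x",np.pi)
    fs=lambda P:Rt.apply(P-off)+s["eef_pos"]
    for b,c in ((box((-125,110),(-11,11),(-15,15)),(0,255,255)),(box((130,160),(-75,75),(-6,6)),(0,0,255))): wire(I,d,c2w,fs,b,c,k,[x,y])
    wire(I,d,c2w,lambda P:place(w,P),box((-15,15),(-68,68),(85,201)),(0,255,0),k,[x,y])
    wire(I,d,c2w,lambda P:place(w,P),box((-15,15),(-94,260),(60,325)),(255,255,0),k,[x,y])
    return I
def mosaic(V,key,f):
    A=overlay(*V[key,"top"],None,(250,85,160,150),2.5);B=overlay(*V[key,"scene"],None,(235,130,160,150),2.5)
    s,d=V[key,"wrist"];C=overlay(s,d,wristpose(s,d),(160,0,320,400),.66)
    I=np.zeros((600,800,3),np.uint8)
    I[:375,:400]=A;I[:375,400:]=B;C=cv2.resize(C,(180,225));I[375:,:180]=C;cv2.imwrite(f,I)
E
python3 -c "
from ov import *
mosaic(pickle.load(open('V.pkl','rb')),'pre','pics/ov1.png')"
```

```text
(no output)
```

View pics/ov1.png

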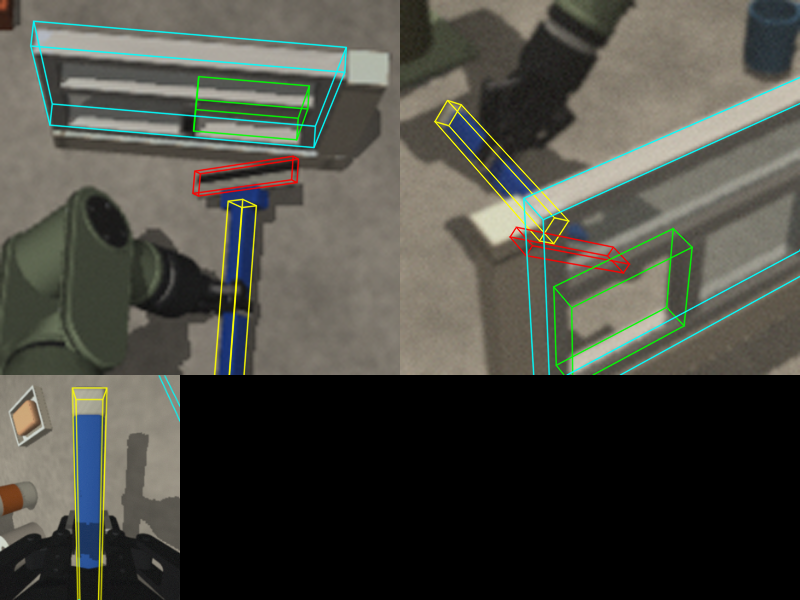

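```bash
sed -i 's/OFF=np.array(\[-.02,0,-.011\])/OFF=np.array([-.02,0,-.010])/' h.py
python3 - <<'E'
from h import *
from cell import r
f0=r.sense()["ft_force"]
for x in (-.2,-.18,-.16,-.145,-.12,-.1,-.08):
    p,o=sq([x,0,.143],-.68)
    hit=r.move_straight(p,o,v=.05,contact_N=5)
    s=r.sense();print(x,hit,np.round(s["ft_force"]-f0,2),np.round(s["eef_pos"]-p,4),s["opening"],s["time_s"])
    if hit: break
E
```

```text
-0.2 False [-0.59  0.39  0.19] [-0.0003  0.     -0.0002] 0.021000173238365588 10.4083
-0.18 False [-0.35  0.    0.79] [ 0.0001 -0.     -0.0001] 0.0209463546980674 10.9583
-0.16 False [-0.2  -0.47  0.01] [ 0.0001 -0.     -0.0001] 0.020901063013596073 11.5083
-0.145 False [-0.46 -0.76 -0.42] [ 0.0002 -0.     -0.    ] 0.021524676657659152 11.9583
-0.12 False [-2.18 -0.83  0.51] [-0.0001 -0.     -0.0002] 0.020815016237835424 12.6083
-0.1 False [-0.58  0.02  0.04] [ 0.0001 -0.     -0.0001] 0.021156310659806273 13.1583
-0.08 False [-0.28 -1.18 -0.69] [ 0.0001 -0.     -0.0001] 0.02061692898051231 13.7083
```

Run:
```python
from h import *
from cell import r
import pickle
f0=r.sense()["ft_force"]
for a in np.linspace(-.68,0,10)[1:]:
    p,o=sq([-.08,0,.143],a)
    hit=r.move_straight(p,o,v=.003,contact_N=5)
    s=r.sense();print(round(a,2),hit,np.round(s["ft_force"]-f0,2),s["time_s"])
    if hit: break
r.dwell(.3)
V=pickle.load(open("V.pkl","rb"));s=r.sense();print(s["finger_force"],s["opening"],s["joints"])
for c in("top","scene","wrist"): V["end",c]=(s,r.capture(c))
pickle.dump(V,open("V.pkl","wb"))
from ov import mosaic
mosaic(V,"end","pics/ov2.png")
```

```text
-0.6 False [0.18 0.4  0.51] 14.1083
-0.53 False [0.01 1.05 0.43] 14.5083
-0.45 False [-0.09  1.57  1.68] 14.9083
-0.38 False [-0.62  1.08  1.85] 15.3083
-0.3 False [0.33 1.82 0.06] 15.7083
-0.23 False [0.26 0.74 1.5 ] 16.1083
-0.15 False [-0.36  0.29  0.92] 16.5083
-0.08 False [0.17 1.18 0.8 ] 16.9083
0.0 False [0.8  1.37 0.33] 17.3083
59.042065143585205 0.020739598449331487 [-3.21294574e-01  3.85590306e-01  1.52520497e+00 -2.15304057e-04
  1.23084231e+00 -1.83257135e+00]
```

View pics/ov2.png

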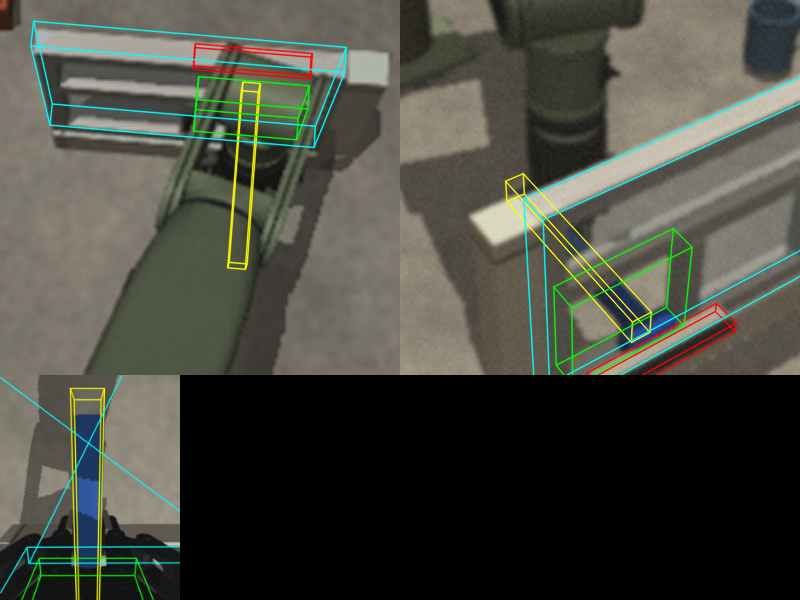

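The picture shows the blade outdoors and level on the prediction (scene tile, (590–735, 310–375)), with the handle through the opening. Forces on the tool are near zero, so I'm handing in.

```bash
python3 -c "
from cell import r
print(r.finish_job())"
```

```text
the job is handed in; nothing more can be done
None
```

The job is handed in, with no verdict returned: the arm is holding the squeegee level, blade clear outdoors, handle through the opening, and no contact stop tripped on the way through or while levelling (tool force changed by about 2 N at most).

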